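# Angle the guide rail past the post into its bay

### The job

Put the long aluminium guide rail away in its white parking bay by pushing it over the bench with the fingertips, never lifting it. The steel post bars the straight way in, so push one end and then the other: slip the rail's left end in behind the post, then swing the right end in, until the rail lies between the bay's two end walls with its whole side flush against the back wall. Leave the timer, the dish, the can and the gel case where they stand, and take the hand away.

Things in the scene. Friction and masses are not known exactly. Their poses are not given: they have to be found in the camera images.
- bay: White plastic bay fixed to the bench, open above and towards the robot. Origin: on the bench, middle of the back wall's front face; x points through the back wall, away from the robot, y along it to the left. Walls 12 mm thick, 30 mm high; end walls' inner faces at y = +110 and -110 mm, running from x = 0 to -60 mm.
- post: Fixed upright steel post, 20 mm across, 60 mm high, its axis 87 to 93 mm in front of the bay's back wall and 43 to 57 mm left of the bay's middle. Origin: on its axis, on the bench; axes parallel to the bay's. The opening between it and the right end wall is shorter than the rail.
- rail: Loose straight aluminium rail lying flat on the bench before the bay, 30 mm wide, 180 mm long, 24 mm high, about 0.25 kg, flat sides and ends, thin dark stripe along its top. Origin: centre of its underside; y runs along its length to its left end, x points away from the robot. It stops when the push stops.
- rail_centre (a point): Centre of the rail, half-way up (12 mm above the bench).
- rail_left (a point): Middle of the rail's left end face, 90 mm from its centre, 12 mm up.
- rail_right (a point): Middle of the rail's right end face, 90 mm from its centre, 12 mm up.
- timer: Bystander: loose flat timer, 58x62x22 mm, on the right of the bay. Origin: centre of its underside.
- dish: Bystander: loose round clear dish, 60 mm across, 16 mm high, on the left in front of the bay. Origin: centre of its underside.
- can: Bystander: loose round can with a dark lid, 44 mm across, 58 mm high, behind the bay. Origin: centre of its underside.
- gel_case: Bystander: loose flat square case with a clear lid, 54x52x16 mm, behind the bay on the left. Origin: centre of its underside.
There are look-alikes about, which are no part of the job. Of the things that look like the rail, the largest one is meant.

How it is judged:
On the way:
1. the rail's left end is in behind the post (x of rail_left in the frame of post above 0.01 m and y of rail_left in the frame of post above 0 m), for 0.1 s.
At the end, for the whole second after the job is handed in: The rail lies flat on the bench and at rest between the bay's end walls, its side against the back wall: gap at its middle under 6 mm and within 0.06 rad of parallel (x of rail_centre in the frame of bay between -0.021 and -0.01 m and y of rail_left in the frame of bay below 0.113 m and y of rail_right in the frame of bay above -0.113 m and angle between the y axis of rail and the y axis of bay, either way round below 0.06 rad and height (world z) of rail_centre below 0.016 m and angle between rail's own z axis and vertical below 0.05 rad and linear speed of rail below 0.01 m/s); the robot touches nothing.
It fails at once if the rail is lifted off the bench (10 mm or more) or tipped (height (world z) of rail_centre above 0.022 m or angle between rail's own z axis and vertical above 0.2 rad).
It fails at once if a bystander is moved by more than 20 mm (distance of any of timer, dish, can, gel_case from where it was at the start of the episode above 0.02 m).
It also fails if it takes over 64 s, if anything falls off the work surface, if the arm or the gripper's body presses on something with over 40 N, if the wrist force passes 120 N, or if a joint passes its speed limit or range.

### The arm

A 7-joint arm with a two-finger parallel gripper is mounted at the origin on a cart in front of the work surface, level with it; the furniture and walls round the work are solid. World frame = base frame: x ahead of the robot, y to its left, z up, the work surface at z = 0. Lengths are in m, angles in rad, forces in N, time in s.
With the tool pointing down it reaches from about 0.4 to 0.875 m from the base axis. Payload 19.3 kg.
Tool frame: the origin (TCP) lies midway between the tips of the shut fingers; the grasp point (between the pads) lies 19 mm behind it; z points along the fingers, y is the direction in which the jaws open and shut (so a half turn about z gives the same grasp; the last joint's range is limited). The gripper opens to 85 mm and grips with 20 to 120 N. Pads are 22 mm wide; open, the fingers measure 114 mm over their backs; the gripper's body (76 mm by 85 mm) begins 54 mm behind the grasp point. The pads swing forward as they close: fully open they stand 13 mm farther back than shut.
Start: joints at [-1.326, 0.521, -0.036, 1.599, 0.021, 1.021, -0.113], TCP at [0.194, 0.594, 0.231] pointing down, gripper open.
Joint ranges: [-2.91, 2.91], [-0.3, 2.13], [-1.5, 1.42], [0.17, 2.43], [-1.26, 4.41], [0.16, 1.93], [-2.52, 2.52]. Speed limits (rad/s): [1.89, 1.89, 2.39, 2.39, 3.01, 3.01, 3.01].

### API

Orientations are given as [roll, pitch, yaw] about the fixed x, y, z axes, in that order (R = Rz(yaw) Ry(pitch) Rx(roll)).
In Python, from workcell import bot gives the robot as it stands.
- The arm moves only by the tool servo_tool, never from a script. Its argument "plan" is a list of rows, each a list of 5 numbers: the shift along the world's x, y, z in mm, then the turn about the world's z in rad, then the gripper's target within -1 to 1 (shut at 1, half-way at 0, fully open at -1). In form: [[tx, ty, tz, yaw, jaw], ...]. A call has exactly 10 rows; each row is the pose to reach, as a shift and turn from the pose commanded when the call began; what a row does not reach only later rows make up. A row lasts 1/12 s, in which the tool goes at most 41.7 mm and 7.16 degrees, less where a joint would pass 70% of its speed; a pose out of reach is approached as far as the arm can. A call with a gripper value outside its range is refused whole. The fingers move at their own pace and stop on an object; "squeeze" is the grip in N (left out, the last holds). Time passes only in rows, so rows that repeat a pose let the fingers close, or fill a call up. It gives the time, the measured TCP pose, the force and the opening at its end, in the units of the state.
- bot.observe(): the state, without advancing time (a new reading comes with each control period).
- bot.grab_frame(name): name is "side" or "top"; returns the picture (480x640x3 uint8, blue, green, red); there is no depth.
- bot.calibration(name): a dict with "fx", "fy", "cx", "cy" (pixels), "k1" (the pictures are not rectified: a ray, as slopes to the right and down, at radius r is drawn at 1 + k1 r^2 times it, then the intrinsics apply), "T" (4x4, takes a point from camera to world coordinates). Camera axes: x right, y down, z forward; pixel columns grow to the right and rows downward; lengths in m; the calibration is good to about 2 mm. A picture is of the moment at which its call begins. calibration takes no time and is no camera call.
- bot.job_done(): hands the job in, once; it reports no verdict.
The state is a dict: "clock": time; "qpos": joint angles; "qd": joint speeds; "joint_efforts": joint torques, N m; "position": TCP position; "tool_rot": TCP orientation; "force": force on the tool from outside, world axes, zero at the start; "moment": the same for the moment, N m; "grip_width": finger opening in m.
Only numpy, scipy, OpenCV 4.12 (cv2) and the standard library are available. Lean on these libraries where they do the work, as an engineer would, in place of code of your own. Each camera call takes 0.05 s, during which the arm holds its last target.

## Working session

There is one attempt and no reset: what is moved stays moved. The work goes in short steps, Python scripts to look and compute and a tool call to move; the robot and the scene stay as the last step left them, time stands still between calls to the robot, and variables do not carry over. Pictures are saved under pics/ and viewed, and the job is handed in when it is done.

Besides the shell and the picture viewer there is one more tool, called as name(argument=value, ...), one argument or row to a line, values as JSON. servo_tool: Moves the arm, as the interface text tells. Its arguments: {"type":"object","properties":{"plan":{"type":"array","items":{"type":"array","items":{"type":"number"}}},"squeeze":{"type":"number"}},"required":["plan"]}

```bash
mkdir -p pics; ls; python3 - <<'E'
from workcell import bot
import cv2
s=bot.observe()
print({k:s[k] for k in ('clock','position','tool_rot','grip_width','force')})
for n in('side','top'):
    cv2.imwrite(f'pics/{n}0.png',bot.grab_frame(n)); c=bot.calibration(n); print(n,c)
E
```

```text
pics
{'clock': 0.0, 'position': array([0.19346368, 0.5939593 , 0.23073608]), 'tool_rot': array([-3.14049354e+00,  1.05208997e-04,  2.82679490e+00]), 'grip_width': 0.08531026081732127, 'force': array([-0.49547944, -0.02463793,  0.68006265])}
side {'fx': 506.9741881696306, 'fy': 506.9741881696306, 'cx': 316.37726506956346, 'cy': 234.71407225821082, 'k1': 0.03342475606524548, 'T': array([[ 0.98508598, -0.08014699,  0.15225662,  0.42058009],
       [-0.17169275, -0.39986029,  0.90035179, -0.96987563],
       [-0.01127911, -0.91306528, -0.40765742,  0.47870901],
       [ 0.        ,  0.        ,  0.        ,  1.        ]])}
top {'fx': 576.8460676186635, 'fy': 576.8460676186635, 'cx': 324.82007551482826, 'cy': 242.21713673359486, 'k1': 0.009691157793924309, 'T': array([[-0.00608282, -0.99670497,  0.08088385,  0.49625599],
       [-0.99963664,  0.00818488,  0.02568255, -0.049984  ],
       [-0.02625995, -0.08069824, -0.9963926 ,  1.15188532],
       [ 0.        ,  0.        ,  0.        ,  1.        ]])}
```

View pics/top0.png

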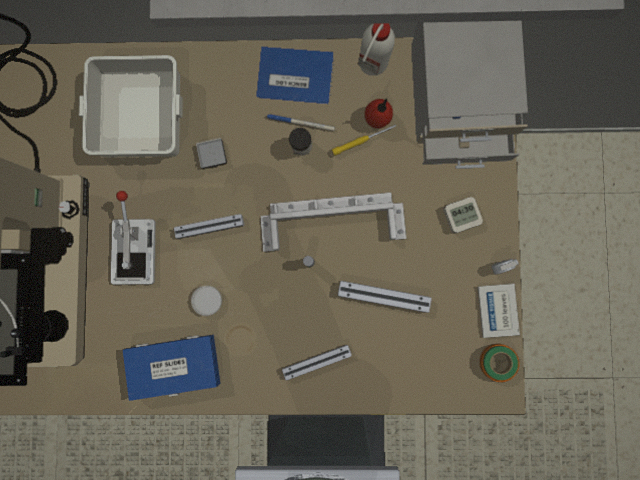

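View pics/side0.png

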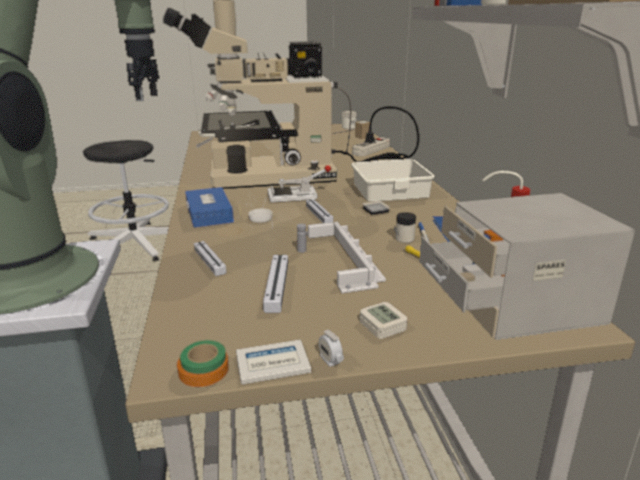

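The top view shows the bay (back wall about (272,208)–(392,199)), the post at (308,261), and the largest rail from (340,290) to (430,305). The two smaller rails are look-alikes. I'll measure these next.

```bash
cat > h.py <<'E'
import numpy as np, cv2
from workcell import bot
def ray(n,px):
    c=bot.calibration(n); K=np.array([[c['fx'],0,c['cx']],[0,c['fy'],c['cy']],[0,0,1]])
    p=cv2.undistortPoints(np.array(px,float).reshape(-1,1,2),K,np.array([c['k1'],0,0,0.]))[:,0]
    d=np.c_[p,np.ones(len(p))]@c['T'][:3,:3].T
    return c['T'][:3,3],d
def onz(n,px,z):
    o,d=ray(n,px); t=(z-o[2])/d[:,2]; return (o+t[:,None]*d)
E
python3 - <<'E'
import cv2
im=cv2.imread('pics/top0.png')
cv2.imwrite('pics/crop0.png',cv2.resize(im[180:330,250:450],None,fx=4,fy=4,interpolation=cv2.INTER_CUBIC))
E
```

```text
(no output)
```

View pics/crop0.png

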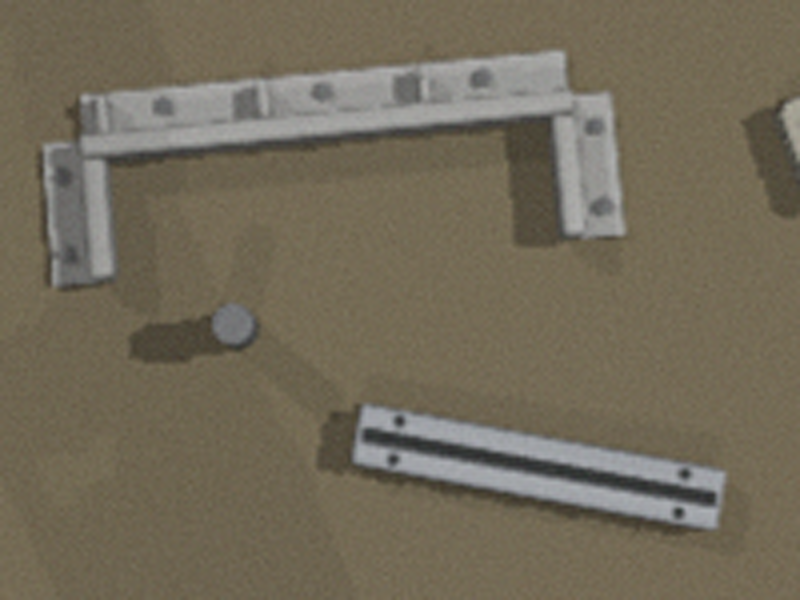

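```bash
cat >> h.py <<'E'
def cr(p,ox=250,oy=180,f=4): return (np.array(p,float)+.5)/f-.5+np.array([ox,oy])
E
python3 - <<'E'
from h import *
np.set_printoptions(precision=4,suppress=True)
im=cv2.imread('pics/top0.png')
b=onz('top',cr([(106,156),(553,116),(102,160),(114,278),(553,120),(565,236)]),.03); print('bay inner z30\n',b)
d=b[0]-b[1]; print('len',np.linalg.norm(d),'yaw',np.arctan2(-d[0],d[1]))
e=[b[2]-b[3],b[4]-b[5]]; print('end yaw',[np.arctan2(v[1],v[0]) for v in e])
print('post',onz('top',cr([(233,325)]),.06))
r=onz('top',cr([(363,405),(725,470),(717,528),(354,464)]),.024); print('rail',r,r.mean(0))
print([np.linalg.norm(r[i]-r[(i+1)%4]) for i in range(4)])
d=(r[0]+r[3]-r[1]-r[2])/2; print('yaw',np.arctan2(-d[0],d[1]))
for n,p,z in [('timer',(463,215),.022),('dish',(206,300),.016),('can',(300,139),.058),('gel',(211,153),.016)]: print(n,onz('top',[p],z))
E
```

```text
bay inner z30
 [[ 0.6346  0.0742  0.03  ]
 [ 0.6522 -0.1448  0.03  ]
 [ 0.6326  0.0762  0.03  ]
 [ 0.5745  0.0703  0.03  ]
 [ 0.6502 -0.1448  0.03  ]
 [ 0.5933 -0.1497  0.03  ]]
len 0.21975034517774075 yaw 0.08037166134190302
end yaw [np.float64(0.10170285664247652), np.float64(0.08723273491798189)]
post [[0.5497 0.0105 0.06  ]]
rail [[ 0.5119 -0.0508  0.024 ]
 [ 0.4794 -0.2258  0.024 ]
 [ 0.4515 -0.2213  0.024 ]
 [ 0.4833 -0.0462  0.024 ]] [ 0.4815 -0.136   0.024 ]
[np.float64(0.17797601946078942), np.float64(0.028233519935318113), np.float64(0.17801630953912057), np.float64(0.02898561659675419)]
yaw -0.18160563279007025
timer [[ 0.6393 -0.2921  0.022 ]]
dish [[0.4762 0.2141 0.016 ]]
can [[0.7856 0.025  0.058 ]]
gel [[0.7703 0.2071 0.016 ]]
```

The numbers check out: bay length is 219.8 mm (220 given), rail is 178×28.5 mm (180×30), and the post is 90 mm in front and 53 mm left. I'll move the arm over with the fingers shut, keeping clear of the microscope.

servo_tool(
  plan=[
    [0, -40, 0, 0, 1],
    [0, -80, 0, 0, 1],
    [0, -120, 0, 0, 1],
    [5, -160, 0, 0, 1],
    [25, -195, 0, 0, 1],
    [50, -225, 0, 0, 1],
    [80, -253, 0, 0, 1],
    [105, -283, 0, 0, 1],
    [130, -315, 0, 0, 1],
    [155, -345, 0, 0, 1],
  ],
  squeeze=30,
)

```text
clock: 0.93
position: [0.3493, 0.2473, 0.2314]
tool_rot: [3.142, 0.0, 2.827]
force: [0.9, 1.2, -0.7]
grip_width: -0.0003
```

servo_tool(
  plan=[
    [20, -37, 0, 0, 1],
    [40, -74, 0, 0, 1],
    [60, -111, 0, 0, 1],
    [75, -150, 0, 0, 1],
    [85, -190, 0, 0, 1],
    [95, -230, -10, 0, 1],
    [98, -270, -20, 0, 1],
    [98, -307, -40, 0, 1],
    [98, -337, -65, 0, 1],
    [98, -357, -100, 0, 1],
  ],
)

```text
clock: 1.77
position: [0.447, -0.1112, 0.1315]
tool_rot: [-3.141, 0.003, 2.824]
force: [1.1, 0.2, -0.1]
grip_width: 0.0001
```

servo_tool(
  plan=[
    [0, 0, -40, 0, 1],
    [0, 0, -80, 0, 1],
    [0, 0, -105, 0, 1],
    [0, 0, -119, 0, 1],
    [0, 0, -121, 0, 1],
    [2, 0, -121, 0, 1],
    [4, -1, -121, 0, 1],
    [6, -1, -121, 0, 1],
    [8, -2, -121, 0, 1],
    [8, -2, -121, 0, 1],
  ],
)

```text
clock: 2.6
position: [0.4556, -0.1099, 0.0112]
tool_rot: [3.141, 0.002, 2.827]
force: [-0.3, -0.1, -0.2]
grip_width: -0.0001
```

```bash
cat >> h.py <<'E'
def snap(tag,x0=250,y0=180,w=200,hh=150,n='top'):
    im=bot.grab_frame(n); cv2.imwrite(f'pics/{tag}.png',cv2.resize(im[y0:y0+hh,x0:x0+w],None,fx=4,fy=4,interpolation=cv2.INTER_CUBIC)); return im
E
python3 -c "
from h import *
snap('a1');snap('s1',200,180,200,150,'side');print(bot.observe()['position'])"
```

```text
[ 0.45488705 -0.10972081  0.01078657]
```

View pics/a1.png

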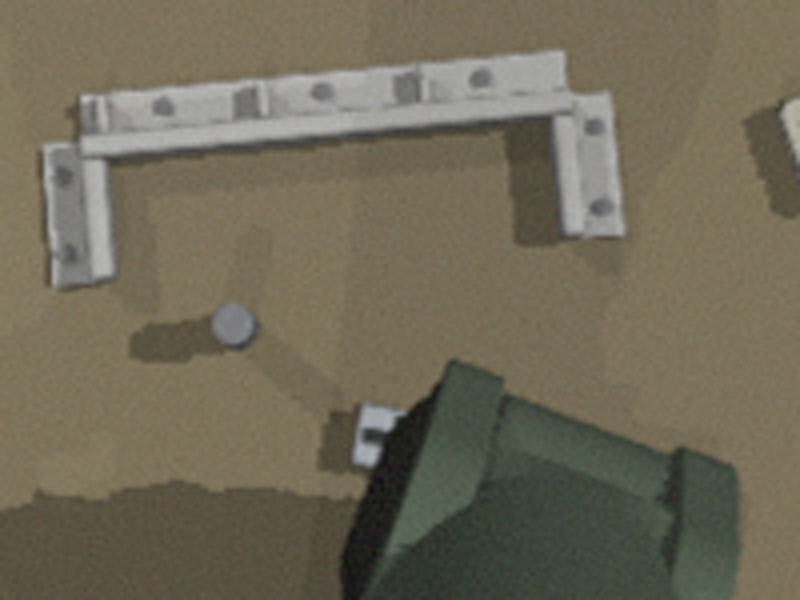

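View pics/s1.png

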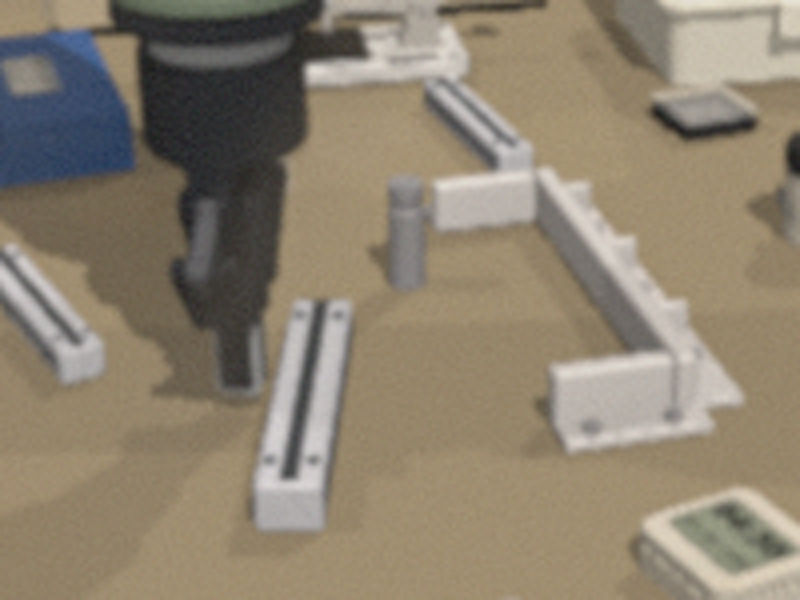

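The top crop is partly hidden by the arm. The side view shows the shut fingers just behind the rail with a small gap. Next is the first push.

servo_tool(
  plan=[
    [4, -1, 0, 0, 1],
    [8, -1.5, 0, 0, 1],
    [12, -2, 0, 0, 1],
    [16, -3, 0, 0, 1],
    [20, -3.5, 0, 0, 1],
    [24, -4, 0, 0, 1],
    [28, -5, 0, 0, 1],
    [32, -5.5, 0, 0, 1],
    [36, -6.5, 0, 0, 1],
    [36, -6.5, 0, 0, 1],
  ],
)

```text
clock: 3.53
position: [0.4916, -0.1164, 0.0103]
tool_rot: [3.142, 0.001, 2.827]
force: [-0.1, -0.2, -0.1]
grip_width: -0.0001
```

```bash
python3 -c "
from h import *
snap('a2');snap('s2',200,180,200,150,'side');print(bot.observe()['position'])"
```

```text
[ 0.49076161 -0.11629912  0.01027921]
```

View pics/a2.png

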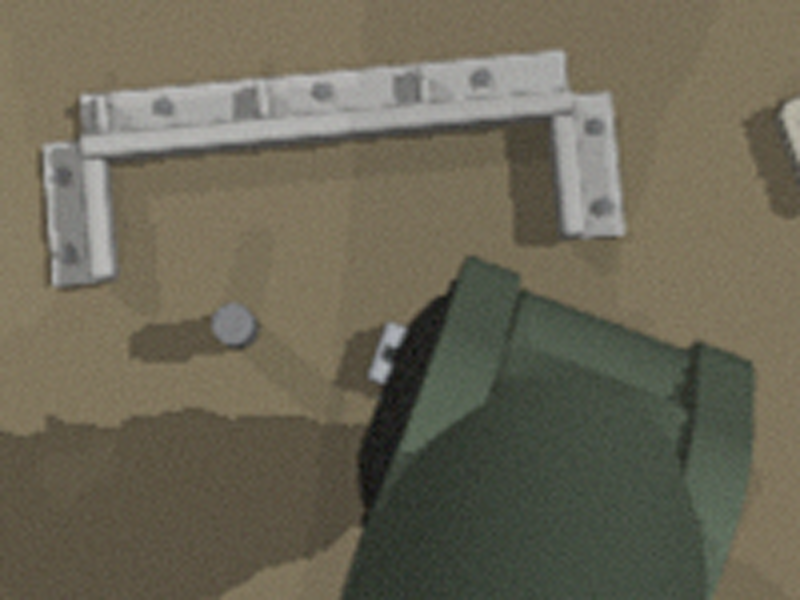

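View pics/s2.png

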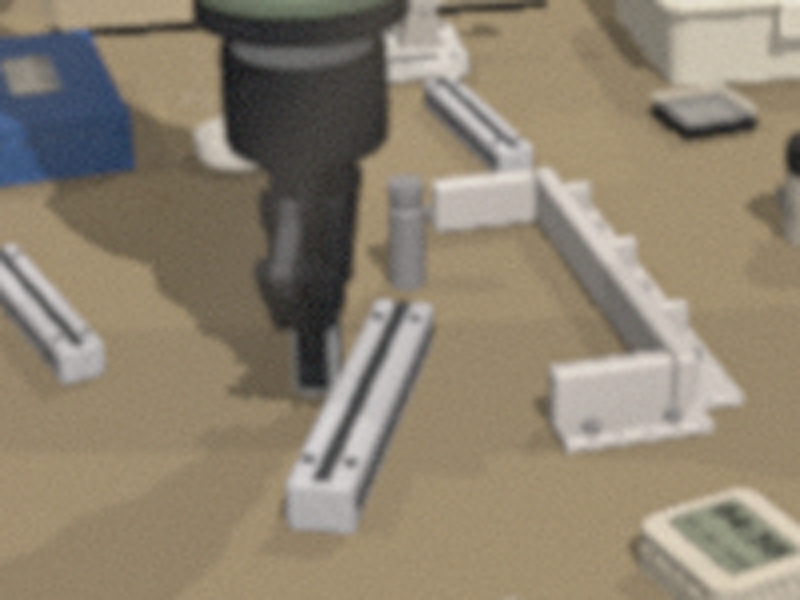

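The side view shows the rail turned, with top corners at crop (290,483), (357,491), (433,307) and (376,299).

```bash
cat >> h.py <<'E'
np.set_printoptions(precision=4,suppress=True)
Ob=np.array([.6434,-.0353]); th=.083
Rb=np.array([[np.cos(th),np.sin(th)],[-np.sin(th),np.cos(th)]])
def tobay(p): return (np.atleast_2d(p)[:,:2]-Ob)@Rb.T
def rail(n,Ln,Rn,Rf,Lf,ox,oy):
    # crop corners of top face: left-near,right-near,right-far,left-far
    r=onz(n,cr([Ln,Rn,Rf,Lf],ox,oy),.024); 
    print('len',np.linalg.norm(r[0]-r[1]),np.linalg.norm(r[2]-r[3]),'wid',np.linalg.norm(r[0]-r[3]),np.linalg.norm(r[1]-r[2]))
    d=(r[0]+r[3]-r[1]-r[2])/2; y=np.arctan2(-d[0],d[1]); C=r.mean(0)[:2]; u=d[:2]/np.linalg.norm(d); nn=np.array([u[1],-u[0]])
    print('C',C,'worldyaw',y,'phi',th-y,'u',u,'n',nn); print('bay C,L,R',tobay(C),tobay(C+.09*u),tobay(C-.09*u)); print('world L,R',C+.09*u,C-.09*u)
    P=onz('top',cr([(233,325)]),.06)[0,:2]; print('post clearance of rear side from post axis(need>10mm)',(C-P)@nn-.015, 'post along u',(P-C)@u)
    return C,u,nn
E
python3 -c "
from h import *
rail('side',(376,299),(290,483),(357,491),(433,307),200,180)
r=onz('top',cr([(388,322),(370,380)]),.024);print('top Lend corners',r)"
```

```text
len 0.17898635115597053 0.17630910717941053 wid 0.030617280836467087 0.029787271508840876
C [ 0.5123 -0.1439] worldyaw -0.3393782222335726 phi 0.42237822223357263 u [0.3329 0.943 ] n [ 0.943  -0.3329]
bay C,L,R [[-0.1396 -0.0973]] [[-0.1028 -0.0152]] [[-0.1765 -0.1794]]
world L,R [ 0.5423 -0.059 ] [ 0.4823 -0.2287]
post clearance of rear side from post axis(need>10mm) 0.0011615239219446294 post along u 0.15800906468121065
top Lend corners [[ 0.5523 -0.0633  0.024 ]
 [ 0.5241 -0.0543  0.024 ]]
```

servo_tool(
  plan=[
    [-5, 2, 0, 0, 1],
    [-9, -8, 0, 0, 1],
    [-12, -18, 0, 0, 1],
    [-8, -20, 0, 0, 1],
    [-4, -21, 0, 0, 1],
    [-1, -22, 0, 0, 1],
    [3, -23.5, 0, 0, 1],
    [6, -24.5, 0, 0, 1],
    [9, -25.5, 0, 0, 1],
    [9, -25.5, 0, 0, 1],
  ],
)

```text
clock: 4.47
position: [0.5004, -0.1417, 0.0103]
tool_rot: [3.142, 0.001, 2.827]
force: [-0.0, 0.2, 0.0]
grip_width: -0.0002
```

```bash
python3 -c "
from h import *
snap('s3',200,180,200,150,'side');print(bot.observe()['position'])"
```

```text
[ 0.5001 -0.1417  0.0103]
```

View pics/s3.png

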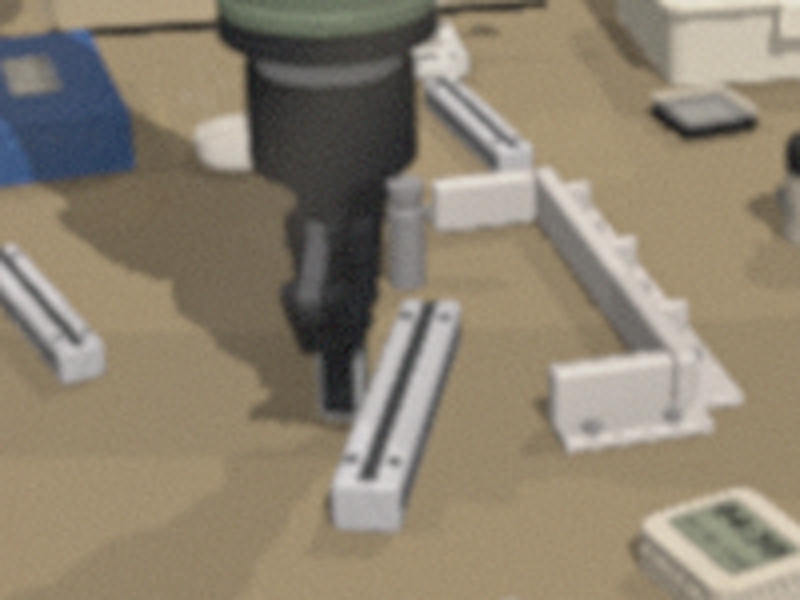

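Corners at crop: (405,299), (333,483), (403,491), (461,305).

```bash
python3 -c "
from h import *
C,u,n=rail('side',(405,299),(333,483),(403,491),(461,305),200,180)
print('TCP s,d',(bot.observe()['position'][:2]-C)@u,(bot.observe()['position'][:2]-C)@n)"
```

```text
len 0.17844112973589016 0.1777611708847279 wid 0.02934717696386987 0.030884381259337797
C [ 0.5288 -0.1465] worldyaw -0.3130337088133167 phi 0.39603370881331673 u [0.3079 0.9514] n [ 0.9514 -0.3079]
bay C,L,R [[-0.1235 -0.1013]] [[-0.0888 -0.0183]] [[-0.1582 -0.1844]]
world L,R [ 0.5565 -0.0609] [ 0.501  -0.2321]
post clearance of rear side from post axis(need>10mm) 0.01346005240773785 post along u 0.1558341307358363
TCP s,d -0.004232911162049075 -0.028761220777273798
```

servo_tool(
  plan=[
    [-4, 1, 0, 0, 1],
    [-1, 8, 0, 0, 1],
    [1, 15, 0, 0, 1],
    [4, 14.5, 0, 0, 1],
    [7, 13.5, 0, 0, 1],
    [10, 12.5, 0, 0, 1],
    [10, 12.5, 0, 0, 1],
    [0, 15, 0, 0, 1],
    [-13, -20, 0, 0, 1],
    [-23, -52, 0, 0, 1],
  ],
)

```text
clock: 5.35
position: [0.4762, -0.1934, 0.0102]
tool_rot: [3.141, -0.0, 2.83]
force: [1.0, -1.9, -0.0]
grip_width: -0.0
```

```bash
python3 -c "
from h import *
snap('s4',200,180,200,150,'side');print(bot.observe()['position'])"
```

```text
[ 0.4734 -0.2019  0.0106]
```

View pics/s4.png

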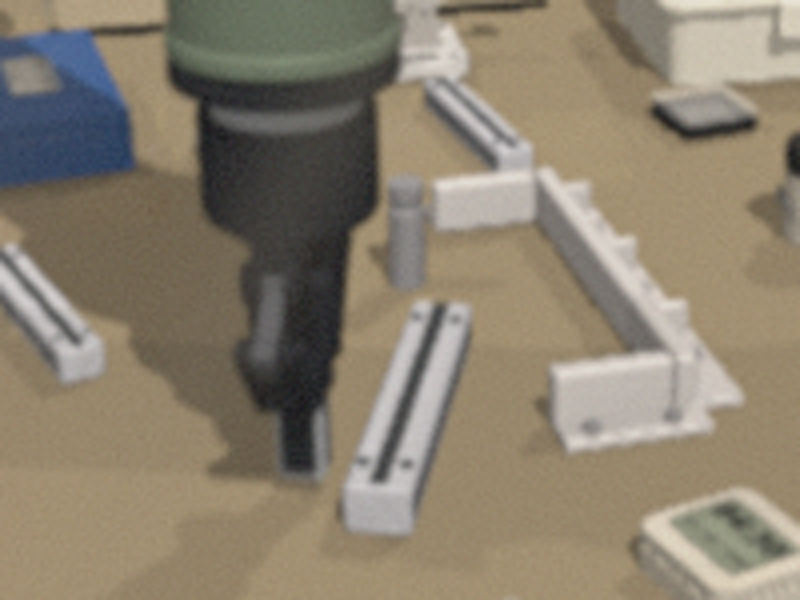

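Corners: (416,300), (345,484), (413,493), (473,307).

```bash
python3 -c "
from h import *
C,u,n=rail('side',(416,300),(345,484),(413,493),(473,307),200,180)
p=bot.observe()['position'][:2]
print('TCP s,d',(p-C)@u,(p-C)@n); print('to R-25u',C-.115*u-p,'to R-25u-30n',C-.115*u-.03*n-p)"
```

```text
len 0.17814772956063393 0.17730187581423495 wid 0.03006241843117262 0.030201812988119744
C [ 0.5337 -0.149 ] worldyaw -0.3195362038901235 phi 0.4025362038901235 u [0.3141 0.9494] n [ 0.9494 -0.3141]
bay C,L,R [[-0.1188 -0.1042]] [[-0.0835 -0.0214]] [[-0.154 -0.187]]
world L,R [ 0.5619 -0.0635] [ 0.5054 -0.2344]
post clearance of rear side from post axis(need>10mm) 0.019914350317954903 post along u 0.1564183302078452
TCP s,d -0.06919745603978447 -0.040578994247147164
to R-25u [ 0.0241 -0.0562] to R-25u-30n [-0.0043 -0.0468]
```

servo_tool(
  plan=[
    [-4, -25, 0, 0, 1],
    [-3, -50, 0, 0, 1],
    [10, -62, 0, 0, 1],
    [24, -57, 0, 0, 1],
    [24, -57, 0, 0, 1],
    [26, -52, 0, 0, 1],
    [27, -47, 0, 0, 1],
    [29, -42, 0, 0, 1],
    [31, -36, 0, 0, 1],
    [31, -36, 0, 0, 1],
  ],
)

```text
clock: 6.23
position: [0.5079, -0.2279, 0.0103]
tool_rot: [3.141, -0.0, 2.828]
force: [-0.2, 0.7, -0.9]
grip_width: -0.0001
```

```bash
python3 -c "
from h import *
snap('s5',200,180,200,150,'side');snap('a5');print(bot.observe()['position'])"
```

```text
[ 0.5076 -0.2292  0.0103]
```

View pics/s5.png

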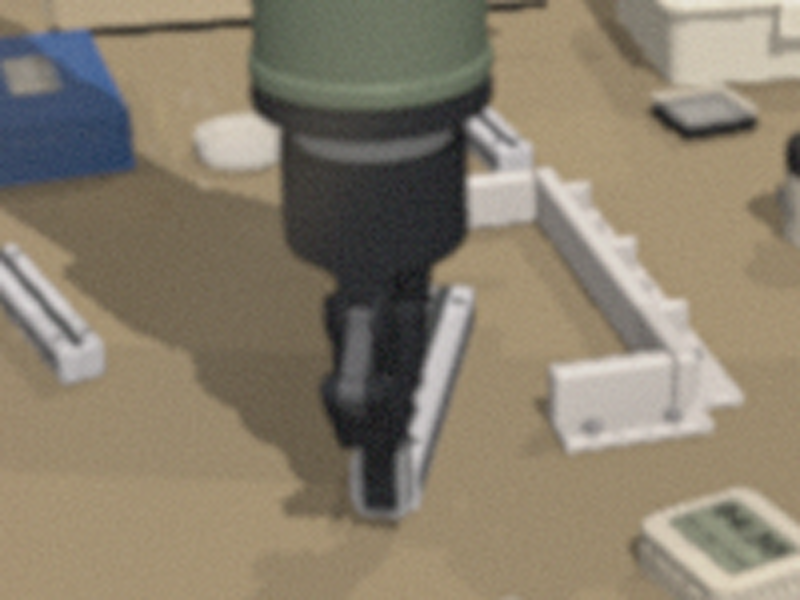

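View pics/a5.png

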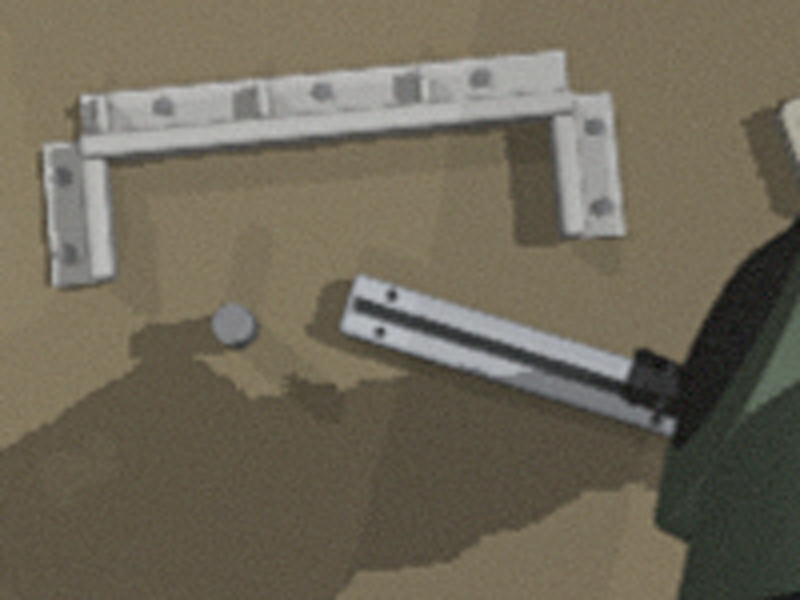

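The top view shows the rail's left end at crop (350,303), with the finger on the right end face. I'll keep pushing along the rail's length.

servo_tool(
  plan=[
    [2, 5, 0, 0, 1],
    [3, 10, 0, 0, 1],
    [5, 15, 0, 0, 1],
    [6, 20, 0, 0, 1],
    [8, 25, 0, 0, 1],
    [10, 30, 0, 0, 1],
    [11, 35, 0, 0, 1],
    [13, 40, 0, 0, 1],
    [15, 45, 0, 0, 1],
    [15, 45, 0, 0, 1],
  ],
)

```text
clock: 7.17
position: [0.5231, -0.1833, 0.0102]
tool_rot: [3.141, -0.0, 2.828]
force: [0.1, -0.6, 0.2]
grip_width: 0.0002
```

```bash
python3 -c "
from h import *
snap('a6');print(bot.observe()['position'])"
```

```text
[ 0.5228 -0.1838  0.0102]
```

View pics/a6.png

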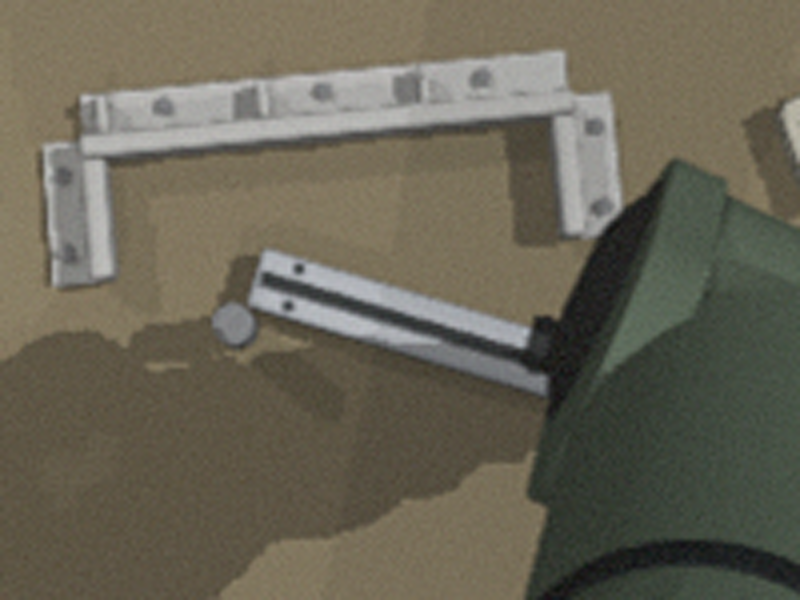

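```bash
cat > m.py <<'E'
from h import *
def left(far,near,rear2):
    r=onz('top',cr([far,near,rear2]),.024)[:,:2]
    v=r[1]-r[2]; u=v/np.linalg.norm(v); n=np.array([u[1],-u[0]])
    L=(r[0]+r[1])/2
    P=onz('top',cr([(233,325)]),.06)[0,:2]
    print('wid',np.linalg.norm(r[0]-r[1]),'phi',th-np.arctan2(-u[0],u[1]),'u',u,'L bay',tobay(L),'L-post bay',tobay(L)-tobay(P))
    print('clear', (r[1]-P)@n,'C world',L-.09*u,'R',L-.18*u)
    return L,u,n
E
python3 -c "
from m import *
left((265,249),(247,305),(547,393))"
```

```text
wid 0.02887956338932494 phi 0.37572500986048085 u [0.2886 0.9575] L bay [[-0.0652  0.042 ]] L-post bay [[ 0.0244 -0.0114]]
clear 0.012441655544987485 C world [ 0.5489 -0.085 ] R [ 0.523  -0.1712]
```

servo_tool(
  plan=[
    [2, 5, 0, 0, 1],
    [3, 10, 0, 0, 1],
    [5, 15, 0, 0, 1],
    [6, 20, 0, 0, 1],
    [8, 25, 0, 0, 1],
    [9, 30, 0, 0, 1],
    [11, 35, 0, 0, 1],
    [12, 40, 0, 0, 1],
    [13, 43, 0, 0, 1],
    [13, 43, 0, 0, 1],
  ],
)

```text
clock: 8.05
position: [0.5358, -0.1407, 0.0103]
tool_rot: [3.141, -0.0, 2.828]
force: [1.1, 0.5, 0.7]
grip_width: 0.0
```

```bash
python3 -c "
from h import *
snap('a7');print(bot.observe()['position'])"
```

```text
[ 0.5357 -0.1413  0.0103]
```

View pics/a7.png

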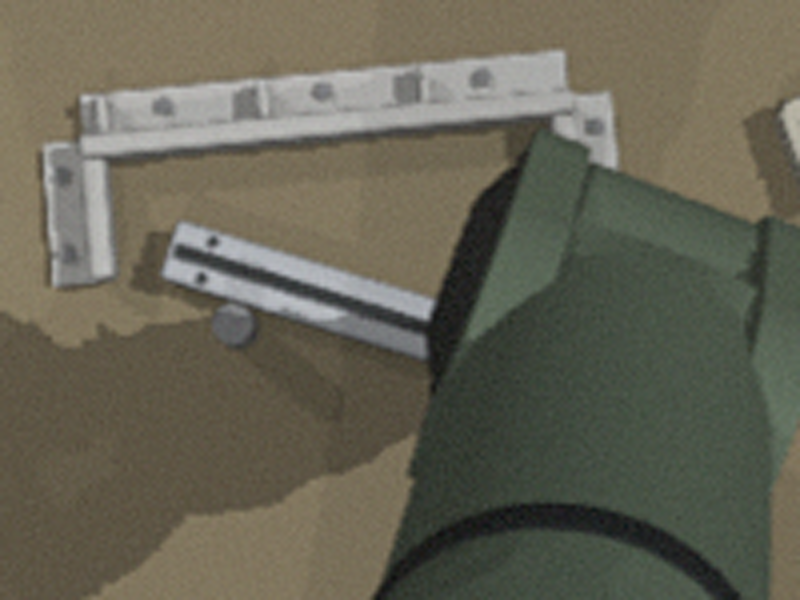

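```bash
python3 -c "
from m import *
left((180,221),(161,276),(426,358))"
```

```text
wid 0.028622195769904 phi 0.3905369262879594 u [0.3027 0.9531] L bay [[-0.0474  0.0826]] L-post bay [[0.0422 0.0292]]
clear 0.013580146994215517 C world [ 0.562  -0.0427] R [ 0.5348 -0.1284]
```

The rail's left end is in behind the post (+42, +29 mm in the post frame). I'll nudge it a bit farther, then take the fingers round behind the right end.

servo_tool(
  plan=[
    [1, 4, 0, 0, 1],
    [2.5, 8, 0, 0, 1],
    [2.5, 8, 0, 0, 1],
    [-1, -2, 0, 0, 1],
    [-4, -12, 0, 0, 1],
    [-25, -5, 0, 0, 1],
    [-47, 3, 0, 0, 1],
    [-40, 25, 0, 0, 1],
    [-30, 46, 0, 0, 1],
    [-30, 46, 0, 0, 1],
  ],
)

```text
clock: 8.93
position: [0.5069, -0.093, 0.0104]
tool_rot: [3.14, 0.001, 2.83]
force: [-0.3, 1.8, -0.1]
grip_width: 0.0001
```

```bash
python3 -c "
from h import *
snap('s8',200,180,200,150,'side');snap('a8');print(bot.observe()['position'])"
```

```text
[ 0.5055 -0.0963  0.0103]
```

View pics/s8.png

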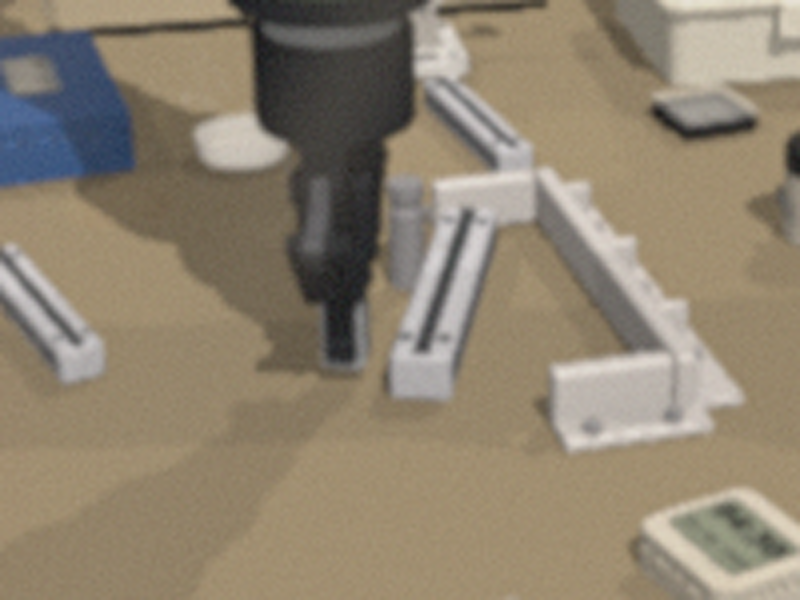

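View pics/a8.png

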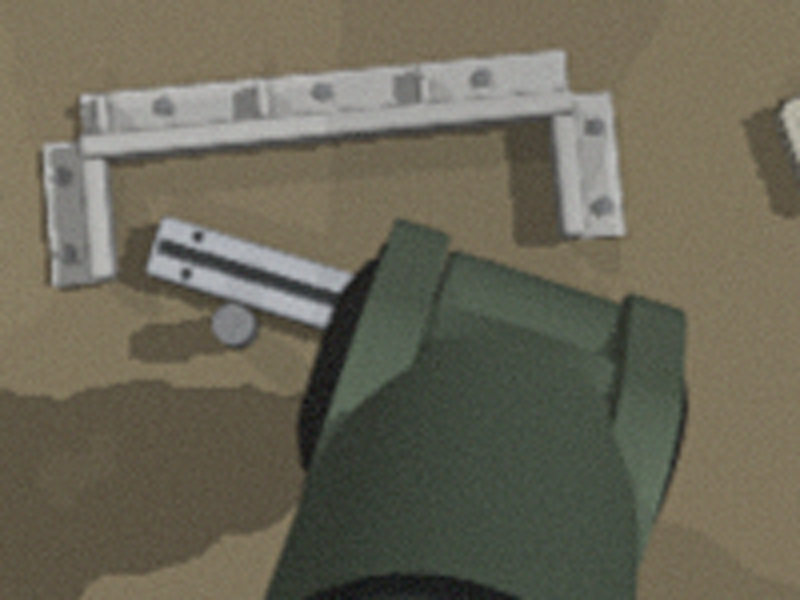

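The rail is lying behind the post with the finger behind its right part. Next I'll swing the right end in.

servo_tool(
  plan=[
    [7, -0.5, 0, 0, 1],
    [13, -1, 0, 0, 1],
    [19, -1.5, 0, 0, 1],
    [25, -2, 0, 0, 1],
    [31, -2, 0, 0, 1],
    [37, -2.5, 0, 0, 1],
    [43, -3, 0, 0, 1],
    [49, -3, 0, 0, 1],
    [55, -3, 0, 0, 1],
    [55, -3, 0, 0, 1],
  ],
)

```text
clock: 9.87
position: [0.5619, -0.0985, 0.0103]
tool_rot: [3.141, 0.001, 2.827]
force: [-0.0, 0.3, -0.1]
grip_width: 0.0003
```

```bash
python3 -c "
from h import *
snap('s9',200,180,200,150,'side');snap('a9');print(bot.observe()['position'])"
```

```text
[ 0.5606 -0.0986  0.0102]
```

View pics/s9.png

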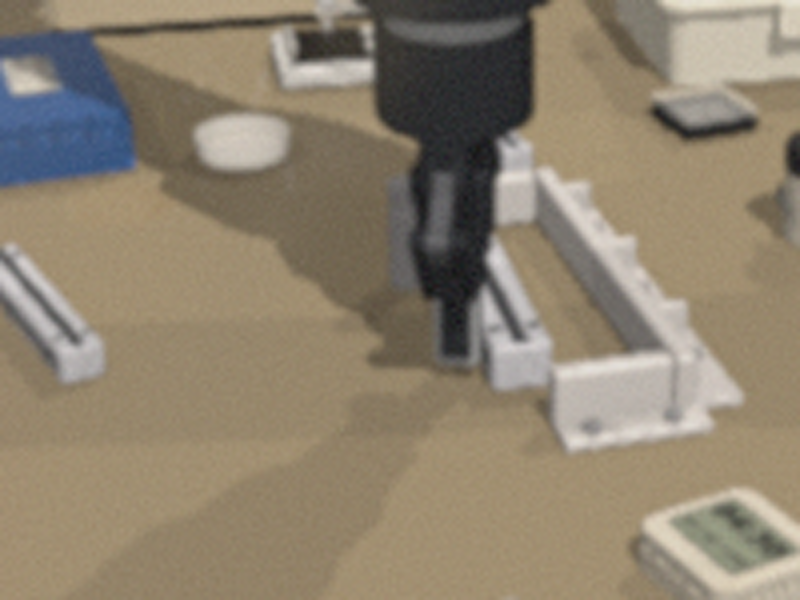

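View pics/a9.png

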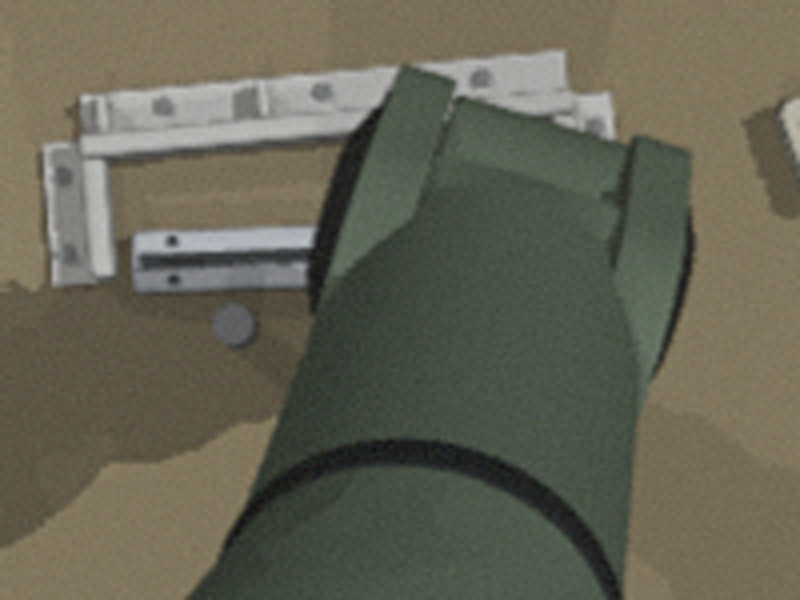

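```bash
python3 -c "
from m import *
L,u,n=left((133,233),(137,293),(310,288))
print('R bay',tobay(L-.18*u),'C',tobay(L-.09*u))
r=onz('side',cr([(486,347),(549,338)],200,180),.024);print('R side bay',tobay(r),tobay(r.mean(0)))
print('tcp bay',tobay(bot.observe()['position']))"
```

```text
wid 0.029641467824783666 phi 0.061847911332212444 u [-0.0212  0.9998] L bay [[-0.053   0.1006]] L-post bay [[0.0367 0.0472]]
clear 0.018857613695179888 C world [ 0.5842 -0.0294] R [ 0.5861 -0.1194]
R bay [[-0.0641 -0.079 ]] C [[-0.0585  0.0108]]
R side bay [[-0.0761 -0.0737]
 [-0.0442 -0.073 ]] [[-0.0601 -0.0733]]
tcp bay [[-0.0877 -0.0562]]
```

servo_tool(
  plan=[
    [-12, -1, 0, 0, 1],
    [-14, 15, 0, 0.1, 1],
    [-15, 30, 0, 0.2, 1],
    [-16, 49, 0, 0.3, 1],
    [-16, 49, 0, 0.4, 1],
    [-6, 50, 0, 0.4, 1],
    [0, 50, 0, 0.4, 1],
    [6, 51, 0, 0.4, 1],
    [12, 51, 0, 0.4, 1],
    [12, 51, 0, 0.4, 1],
  ],
)

```text
clock: 10.8
position: [0.5735, -0.0478, 0.0103]
tool_rot: [-3.141, 0.001, -3.057]
force: [0.0, -0.9, -0.1]
grip_width: -0.0002
```

```bash
python3 -c "
from h import *
snap('s10',200,180,200,150,'side');snap('a10');print(bot.observe()['position'],tobay(bot.observe()['position']))"
```

```text
[ 0.5725 -0.0478  0.0102] [[-0.0717 -0.0066]]
```

View pics/s10.png

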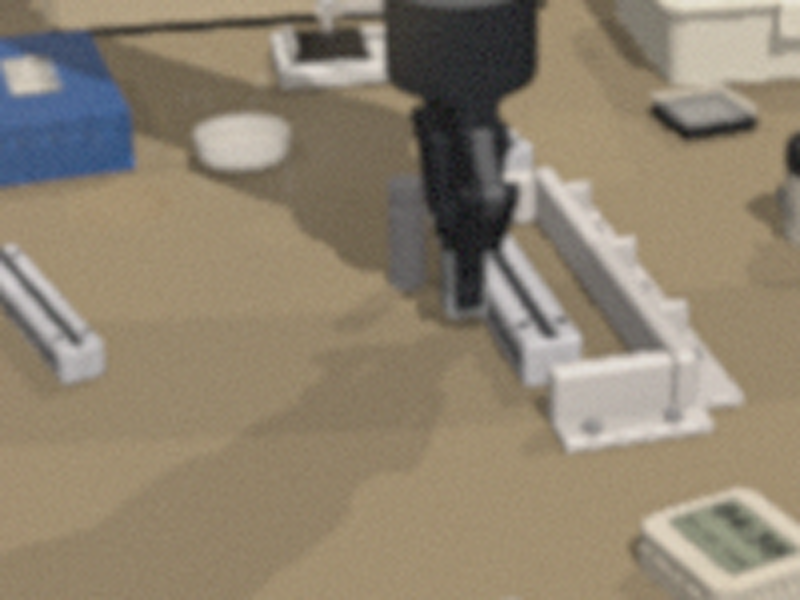

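View pics/a10.png

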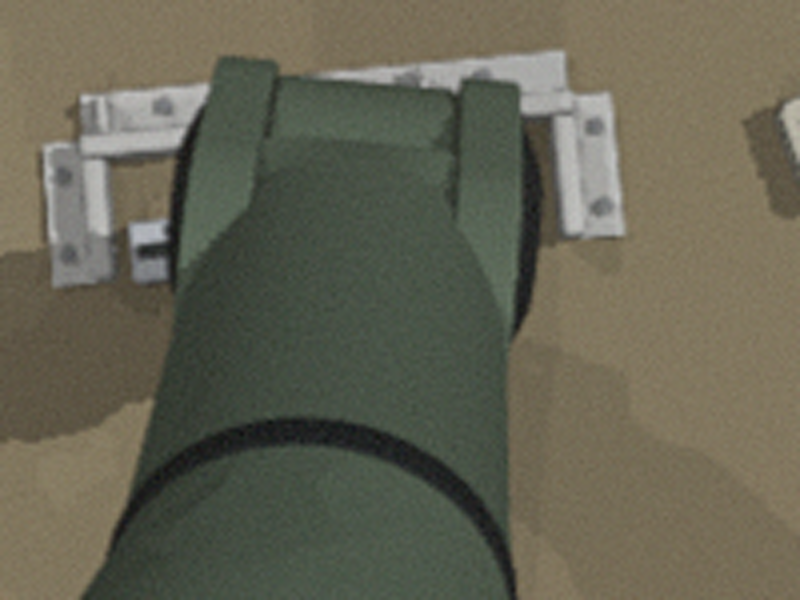

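```bash
python3 -c "
from m import *
l=onz('top',cr([(130,224),(133,283)]),.024).mean(0)
r=onz('side',cr([(527,351),(579,338)],200,180),.024);print('L',tobay(l),'R',tobay(r.mean(0)),tobay(r),np.linalg.norm(l-r.mean(0)))"
```

```text
L [[-0.0481  0.102 ]] R [[-0.0442 -0.08  ]] [[-0.0582 -0.083 ]
 [-0.0302 -0.0769]] 0.181996311506802
```

servo_tool(
  plan=[
    [-4, 0, 0, 0, 1],
    [-5, 12.5, 0, 0, 1],
    [1, 13, 0, 0, 1],
    [6, 13.5, 0, 0, 1],
    [11, 14, 0, 0, 1],
    [8, 14, 0, 0, 1],
    [6, 32, 0, 0, 1],
    [10, 33, 0, 0, 1],
    [15, 33.5, 0, 0, 1],
    [19, 34, 0, 0, 1],
  ],
)

```text
clock: 11.73
position: [0.592, -0.014, 0.0103]
tool_rot: [-3.141, 0.0, -3.056]
force: [-0.7, -0.3, -1.1]
grip_width: 0.0
```

```bash
python3 -c "
from h import *
snap('s11',200,180,200,150,'side');snap('a11');print(bot.observe()['position'],tobay(bot.observe()['position']))"
```

```text
[ 0.5924 -0.0143  0.0103] [[-0.0491  0.0251]]
```

View pics/s11.png

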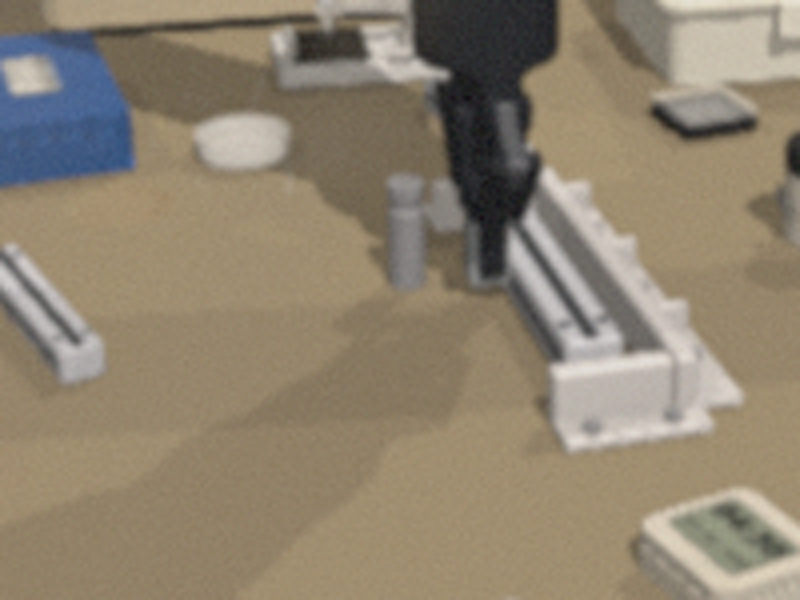

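View pics/a11.png

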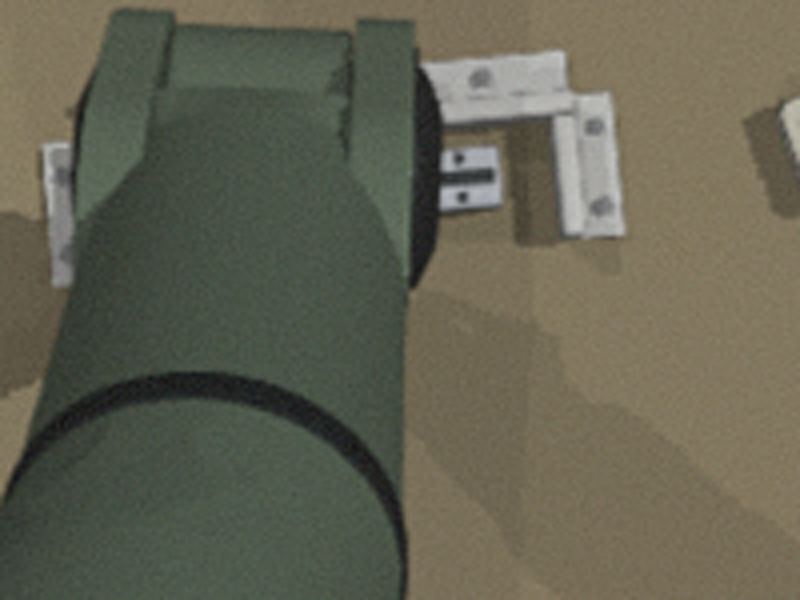

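```bash
python3 -c "
from m import *
l=onz('top',cr([(498,147),(500,208),(442,150),(442,213)]),.024);print('R',tobay(l))
f=bot.observe();print(f['force'])"
```

```text
R [[-0.0123 -0.0821]
 [-0.0423 -0.0802]
 [-0.0112 -0.0546]
 [-0.0422 -0.0517]]
[-0.6451  0.3705  0.2106]
```

servo_tool(
  plan=[
    [-4, 0, 0, 0, 1],
    [-2, -26, 0, 0, 1],
    [4, -26, 0, 0, 1],
    [9, -25, 0, 0, 1],
    [9, -25, 0, 0, 1],
    [1, -26, 0, 0, 1],
    [3, -62, 0, 0, 1],
    [3, -75, 0, 0, 1],
    [9, -75, 0, 0, 1],
    [14, -74, 0, 0, 1],
  ],
)

```text
clock: 12.67
position: [0.6051, -0.0884, 0.0104]
tool_rot: [-3.141, -0.0, -3.058]
force: [1.0, 0.4, -0.5]
grip_width: 0.0
```

servo_tool(
  plan=[
    [0, 0, 0, 0, 1],
    [-12, 0, 0, 0, 1],
    [-50, -3, 0, 0, 1],
    [-80, -5, 10, 0, 1],
    [-90, -5, 40, 0, 1],
    [-90, -5, 80, 0, 1],
    [-100, -30, 120, 0, 1],
    [-110, -60, 150, 0, 1],
    [-110, -60, 150, 0, 1],
    [-110, -60, 150, 0, 1],
  ],
)

```text
clock: 13.5
position: [0.4959, -0.1489, 0.1624]
tool_rot: [-3.14, 0.004, -3.058]
force: [0.3, -0.3, -0.4]
grip_width: 0.0002
```

```bash
python3 -c "
from h import *
snap('s12',200,180,200,150,'side');snap('a12');print(bot.observe()['position'],tobay(bot.observe()['position']))"
```

```text
[ 0.4956 -0.1464  0.1598] [[-0.1565 -0.0985]]
```

View pics/s12.png

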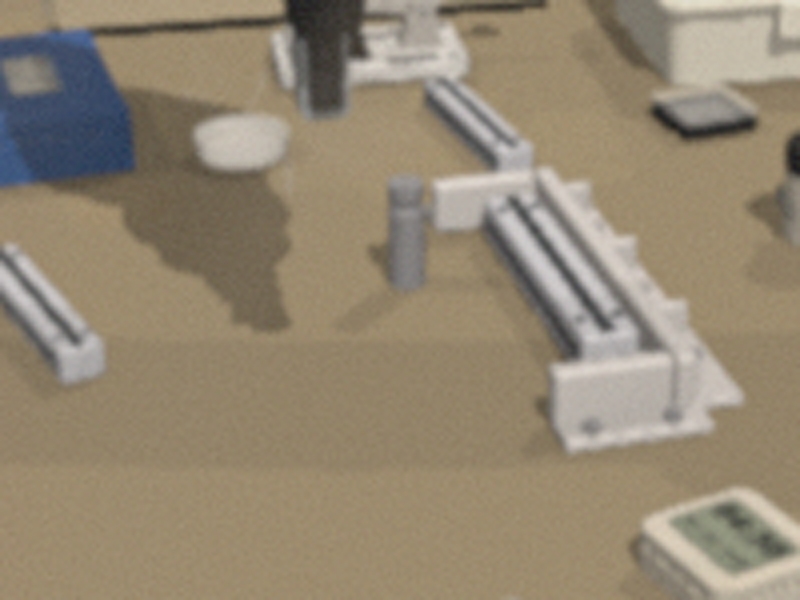

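View pics/a12.png

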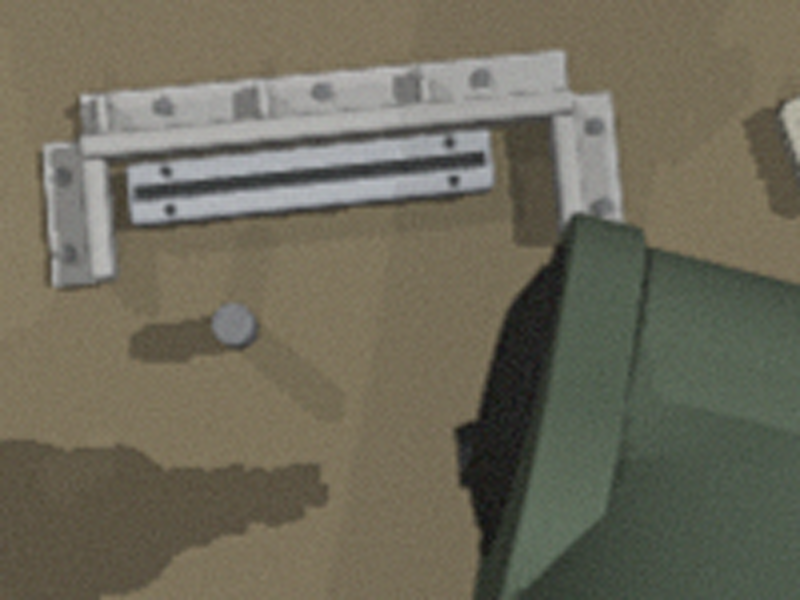

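```bash
python3 -c "
from m import *
C,u,n=rail('top',(132,225),(493,188),(489,129),(127,167),250,180)
r=onz('top',cr([(127,167),(489,129),(132,225),(493,188)]),.024);print(tobay(r))"
```

```text
len 0.17827497753057925 0.17918641291937845 wid 0.028838837291323208 0.029219964912293506
C [ 0.6239 -0.0257] worldyaw 0.09491448503811928 phi -0.011914485038119274 u [-0.0948  0.9955] n [0.9955 0.0948]
bay C,L,R [[-0.0187  0.0112]] [[-0.0198  0.1012]] [[-0.0176 -0.0788]]
world L,R [0.6153 0.0639] [ 0.6324 -0.1153]
post clearance of rear side from post axis(need>10mm) 0.05542806604791585 post along u 0.04304758962132888
[[-0.0053  0.1006]
 [-0.003  -0.0786]
 [-0.0342  0.1005]
 [-0.0322 -0.0777]]
```

The gap is about 3–4 mm (rail centre x −18.7 mm). That's in tolerance, but I'll go back and press it flush.

servo_tool(
  plan=[
    [28, 28, 0, 0, 1],
    [56, 56, 0, 0, 1],
    [85, 88, -10, 0, 1],
    [85, 88, -50, 0, 1],
    [85, 88, -90, 0, 1],
    [85, 88, -120, 0, 1],
    [85, 88, -140, 0, 1],
    [85, 88, -150, 0, 1],
    [85, 88, -150, 0, 1],
    [85, 88, -150, 0, 1],
  ],
)

```text
clock: 14.43
position: [0.5803, -0.0589, 0.01]
tool_rot: [3.141, -0.001, -3.056]
force: [1.2, 0.2, -0.2]
grip_width: -0.0
```

```bash
python3 -c "
from h import *
p=bot.observe()['position'];print(p,tobay(p))
for t in [(-.052,.015),(-.0395,.015),(-.052,.045),(-.0395,.045)]: print(t,(Rb.T@np.array(t)+Ob-p[:2])*1000)"
```

```text
[ 0.5803 -0.0589  0.01  ] [[-0.0648 -0.0183]]
(-0.052, 0.015) [ 9.9996 34.2785]
(-0.0395, 0.015) [22.4566 35.3148]
(-0.052, 0.045) [ 7.5125 64.1752]
(-0.0395, 0.045) [19.9694 65.2115]
```

servo_tool(
  plan=[
    [12, 1, 0, 0, 1],
    [10, 34, 0, 0, 1],
    [15, 35, 0, 0, 1],
    [19, 35, 0, 0, 1],
    [22, 35, 0, 0, 1],
    [22.5, 35, 0, 0, 1],
    [12, 35, 0, 0, 1],
    [7.5, 64, 0, 0, 1],
    [14, 65, 0, 0, 1],
    [19.5, 65, 0, 0, 1],
  ],
)

```text
clock: 15.27
position: [0.6004, 0.0062, 0.0108]
tool_rot: [3.141, 0.001, -3.055]
force: [-0.6, 0.5, 1.4]
grip_width: -0.0
```

servo_tool(
  plan=[
    [0.5, 0, 0, 0, 1],
    [0.5, 0, 0, 0, 1],
    [-11, 0, 0, 0, 1],
    [-10, -35, 0, 0, 1],
    [-8, -70, 0, 0, 1],
    [-8, -80, 40, 0, 1],
    [-20, -90, 80, 0, 1],
    [-60, -110, 110, 0, 1],
    [-95, -120, 150, 0, 1],
    [-110, -120, 180, 0, 1],
  ],
)

```text
clock: 16.1
position: [0.4958, -0.1156, 0.1772]
tool_rot: [-3.141, -0.002, -3.06]
force: [1.2, -0.9, 1.5]
grip_width: 0.0001
```

servo_tool(
  plan=[
    [0, -30, 0, 0, 1],
    [0, -60, 0, 0, 1],
    [-5, -60, 0, 0, 1],
    [-5, -60, 0, 0, 1],
    [-5, -60, 0, 0, 1],
    [-5, -60, 0, 0, 1],
    [-5, -60, 0, 0, 1],
    [-5, -60, 0, 0, 1],
    [-5, -60, 0, 0, 1],
    [-5, -60, 0, 0, 1],
  ],
)

```text
clock: 16.93
position: [0.494, -0.1728, 0.1768]
tool_rot: [3.142, -0.0, -3.056]
force: [-0.4, 0.3, -0.1]
grip_width: -0.0
```

```bash
python3 -c "
from h import *
im=snap('a13');cv2.imwrite('pics/t13.png',im);cv2.imwrite('pics/s13.png',bot.grab_frame('side'));print(bot.observe()['position'])"
```

```text
[ 0.494  -0.173   0.1769]
```

View pics/a13.png

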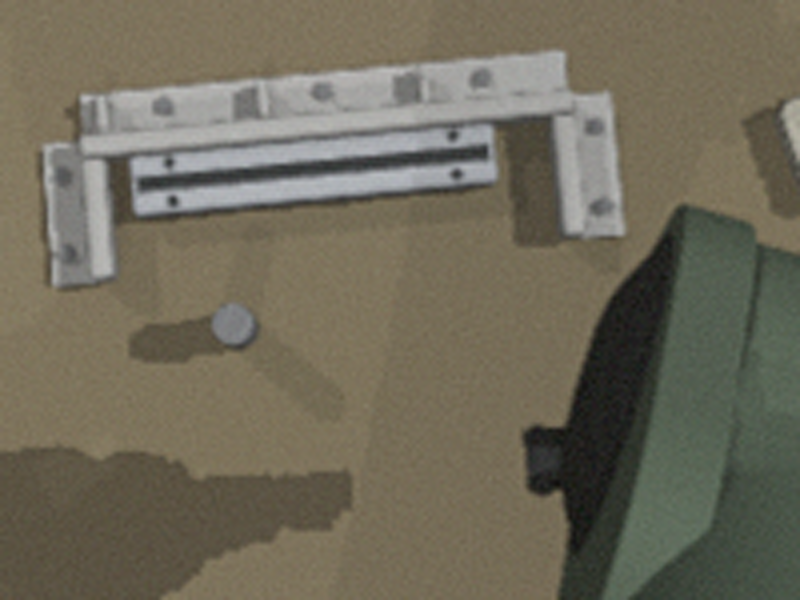

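View pics/s13.png

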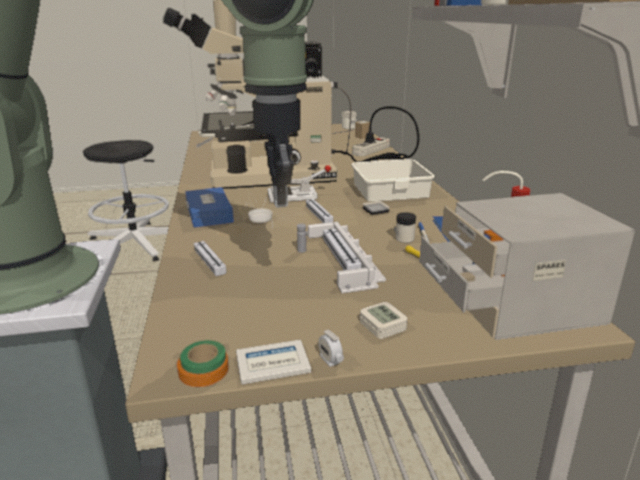

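View pics/t13.png

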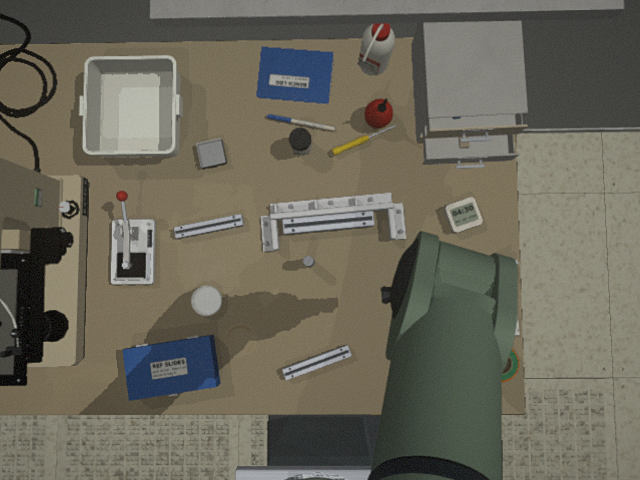

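```bash
python3 -c "
from m import *
rail('top',(136,216),(497,181),(491,124),(131,157),250,180)
r=onz('top',cr([(136,216),(497,181)]),.024);print(tobay(r))"
```

```text
len 0.17821356810454536 0.17800489483197296 wid 0.029350048771280193 0.02832607016742471
C [ 0.6277 -0.0274] worldyaw 0.08545994155653913 phi -0.0024599415565391275 u [-0.0854  0.9964] n [0.9964 0.0854]
bay C,L,R [[-0.015   0.0092]] [[-0.0152  0.0992]] [[-0.0148 -0.0808]]
world L,R [0.62   0.0623] [ 0.6354 -0.1171]
post clearance of rear side from post axis(need>10mm) 0.05948855856540271 post along u 0.04444083442109116
[[-0.0299  0.0982]
 [-0.029  -0.08  ]]
```

The rail is flush: centre x is −15 mm, its angle to the wall is −0.002 rad, and its ends are at +99 and −81 mm. The bystanders sit at the same pixels as at the start, and the hand is clear, so I'm handing in.

```bash
python3 -c "
from workcell import bot
print(bot.job_done(), bot.observe()['clock'])"
```

```text
the job is handed in; nothing more can be done
the job is handed in; nothing more can be done
```

The rail is parked flush against the bay's back wall, and I handed the job in at about 17 s of the 64 s allowed. No verdict is reported on hand-in, so this rests on my own last measurements.

**How it was done:** I used shut fingertips only and never lifted the rail. I pushed its rear side forward, slid it lengthwise until its left end was behind the post (about +42 mm in x and +29 mm in y in the post's frame), then swung the right end in. The first parking left a gap of about 3–4 mm, so I went back and pressed it flush at the middle and on the left.

**Last checks, from the top camera (calibration good to about 2 mm):**

| Check | Measured | Limit |
|---|---|---|
| Rail centre x in the bay frame | −15.0 mm | −21 to −10 mm |
| Angle to the back wall | 0.002 rad | under 0.06 rad |
| Left end y | +99 mm | below +113 mm |
| Right end y | −81 mm | above −113 mm |

- **Bystanders:** the timer, dish, can and gel case looked unmoved between the first and last top pictures. I compared these by eye and did not measure them again.
- **Hand:** clear of everything, about 0.18 m above the bench.
- **Forces:** readings stayed within about 2 N at the end of every move.

No check failed. During the work the two cameras differed by about 4–6 mm on where the rail's ends were, which did not matter for the result.

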